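# Check a silver bar on the balance, handling the weight with tongs

## Task

Check the silver bar on the balance: take the sprung tongs from the slot in the wooden block, squeeze them on the middle-sized steel weight and set it down gently, standing in the middle of the empty pan, so that the balance comes level. Weights are handled only with tongs, so keep the gripper's fingers off all three of them. Then stand the tongs back in their slot, leaving the bar on its pan, the other two weights in their wells, and the mug and eraser where they are.

Things in the scene. Friction and masses are not known exactly. Their poses are not given: they have to be found in the camera images.
- tongs_grip (a point): point midway between the tongs' two black grip pads (axes as tongs), 80 mm above the tips' lower ends, 42 mm below the top of the bow. The pads are 16 mm wide and run from 64 to 98 mm above the tips. Across them here the tongs measure 36 mm free, about 31 mm with the tips shut on a neck. Held a little squeezed (about 35 mm) they stay in the gripper, tips open
- tongs_tip (a point): point midway between the tongs' black tip pads, at their lower ends (axes as tongs). Each tip pad is 12 mm wide, 7 mm high, 3 mm thick; the gap between them is 24 mm free, 7 mm shut on a neck, and narrows about 3.2 mm for each mm of squeeze at tongs_grip
- tongs: sprung steel strip tongs, 122 mm long, 60 g, standing tips down in the slot of the wooden block. Origin between the lower ends of the tips; z runs up along the tongs to the bow, y is the line along which the two arms close. Springs push the arms open: about 3.5 N a side at the grip pads starts to squeeze them, about 7 N shuts the tips on a neck; 20 N of grip holds a weight firmly
- weight_middle_neck (a point): middle-sized of three steel weights (which well it stands in varies): 100 g, body 28 mm across and 17 mm high, then a neck 7 mm across and 12 mm high, then a round knob 13 mm across and 8.5 mm high. This point is the middle of the neck, 23 mm above the weight's underside; tip pads whose lower ends are 4 to 5 mm below it lie wholly under the knob
- weight_middle: the same weight; origin at the centre of its underside, z up
- weight_small_neck (a point): the smallest weight, not to be moved: same width and knob, body 7 mm high, 50 g; this point is the middle of its neck, 13 mm above its underside
- weight_small: the same small weight; origin at the centre of its underside
- weight_large_neck (a point): the largest weight, not to be moved: same width and knob, body 36 mm high, 200 g, 57 mm high in all; this point is the middle of its neck, 42 mm above its underside
- weight_large: the same large weight; origin at the centre of its underside
- slot (a point): centre of the floor of the tongs' slot, in the tower at the far end of the fixed wooden block; x runs along the block from the wells to the tower, z up. The slot is 16 mm wide (x), 42 mm long (y), 45 mm deep, with a small bevel; the tower is 36 x 58 mm and 52 mm high. Put away, the tongs stand with their tips on this floor, closing line along y
- pan_right_floor (a point): centre of the floor of the empty steel pan, at the balance's -y end: about 72 mm across inside, with a 3 mm rim. It starts about 14 mm higher than the other pan and moves straight down as it is loaded, 7 mm to level and at most 14 mm
- pan_right: the same empty pan, origin 3 mm below its floor's centre
- pan_left_floor (a point): centre of the floor of the other pan, in which the silver bar lies
- beam (a joint): angle of the balance's beam: 0 with the bar's pan down on its stop (as at the start), 0.09 level, 0.18 with the other pan down on its stop
- silver_bar: plain silver bar 31 x 50 x 6 mm, 100 g, lying in the lower pan; origin at the centre of its underside
- mug: white mug with a handle, 84 mm across and 91 mm high, standing on a coaster at the front of the desk; origin under its middle; leave it
- block_top (a point): centre of the top of the block's low step (axes as slot), 124 x 58 mm and 16 mm high, with three wells in a row along x, 32 mm across, 7 mm deep and 40 mm apart, the middle one at this point; the last is 40 mm from the slot
- balance_centre (a point): middle of the wooden base of the fixed two-pan balance, 24 mm above the 4 mm thick desk pad it stands on; y runs along the beam from the empty pan to the bar's pan, z up. The base is 80 x 236 mm, the pans' centres lie 80 mm either side, and between them stands an index plate up to 112 mm high
- eraser: eraser in a card sleeve, 21 x 52 x 12 mm, lying on the desk in front of the balance; origin at the centre of its underside; leave it
Not all that is in view belongs to the job. What is shaped like the tongs but orange is not meant.

How it is judged (in metres and radians):
On the way, in this order (a step that is already met when the one before it is completed fails the run):
1. the middle weight hangs in the tongs, lifted clear of its well (z of weight_middle in the frame of slot above 0.022 m and contact force between tongs and weight_middle above 0.3 N), for 0.2 s.
2. the middle weight stands in the empty pan, let go by the tongs (horizontal distance between weight_middle and pan_right_floor below 0.022 m and contact force between weight_middle and pan_right above 0.5 N and contact force between tongs and weight_middle below 0.05 N), for 0.2 s.
At the end, for the whole second after the job is handed in: Beam at rest within 0.03 rad of level; middle weight upright, within 22 mm of the right pan's centre; bar within 25 mm of its pan's centre; tongs at rest in the slot, tips within 10 mm of its floor, tilt under 0.25 rad; small and large weights within 10 mm of their starts (value of joint beam between 0.06 and 0.12 rad and velocity of joint beam between -0.05 and 0.05 rad/s and horizontal distance between weight_middle and pan_right_floor below 0.022 m and angle between weight_middle's own z axis and vertical below 0.15 rad and horizontal distance between silver_bar and pan_left_floor below 0.025 m and horizontal distance between tongs_tip and slot below 0.02 m and z of tongs_tip in the frame of slot below 0.01 m and angle between tongs's own z axis and vertical below 0.25 rad and linear speed of tongs below 0.03 m/s and distance of each of weight_small, weight_large from where it was at the start of the episode below 0.01 m); the robot touches nothing.
It fails at once if the gripper's fingers touch a weight (contact force between the fingers and weight_small above 0.2 N or contact force between the fingers and weight_middle above 0.2 N or contact force between the fingers and weight_large above 0.2 N).
It fails at once if the middle weight is dropped (falls free at over 0.45 m/s, about 10 mm) or pressed on the pan with over 12 N ((linear speed of weight_middle above 0.45 m/s and contact force between tongs and weight_middle below 0.05 N) or contact force between weight_middle and pan_right above 12 N).
It fails at once if the mug or the eraser is pushed more than 20 mm (distance of any of mug, eraser from where it was at the start of the episode above 0.02 m).
It also fails if it takes over 67 s, if anything falls off the work surface, if the arm or the gripper's body presses on something with over 40 N, if the wrist force passes 120 N, or if a joint passes its speed limit or range.

## Robot

A 6-joint arm with a two-finger parallel gripper is mounted at the origin on a cart in front of the work surface, level with it; the furniture and walls round the work are solid. World frame = base frame: x ahead of the robot, y to its left, z up, the work surface at z = 0. Lengths are in mm, angles in degrees, forces in N, time in s.
With the tool pointing down it reaches from about 300 to 850 mm from the base axis. Payload 4.2 kg.
Tool frame: the origin (TCP) lies midway between the tips of the shut fingers; the grasp point (between the pads) lies 19 mm behind it (env.hold_point_z is the z of the grasp point in the tool frame, in mm); z points along the fingers, y is the direction in which the jaws open and shut (so a half turn about z gives the same grasp; the last joint's range is limited). The gripper opens to 91 mm and grips with 3 to 60 N. Pads are 32 mm wide; open, the fingers measure 118 mm over their backs; the gripper's body (76 mm by 178 mm) begins 60 mm behind the grasp point.
Start: joints at [-65.546, 18.312, 89.639, -0, 72.044, -1.146], TCP at [248.452, -518.57, 213.976] pointing down, gripper open.
Joint ranges: [-177.97, 177.97], [-48.28, 115.42], [12.27, 149.76], [-77.06, 257.06], [2.81, 150.46], [-146.56, 146.56]. Speed limits (degrees/s): [147.25, 147.25, 180, 180, 180, 180].

## Interface

Orientations are given as [roll, pitch, yaw] about the fixed x, y, z axes, in that order (R = Rz(yaw) Ry(pitch) Rx(roll)).
In Python, from workcell import env, grab_frame, camera_params, spotter gives the robot as it stands. The module is installed in compiled form; this text tells all that it offers.
- The arm moves only by the shell command python3 -m jog 'ROWS' [FORCE]. ROWS is text: rows parted by semicolons, each of 7 numbers parted by spaces: the turn, a rotation vector about the world's x, y, z in units of 5 degrees (1.0 is 5 degrees), then the shift along the world's x, y, z in units of 25 mm (1.0 is 25 mm), then the opening, from 0 (shut) to 1 (fully open). A call has 1 to 5 rows; each row is the pose to reach, as a shift and turn from the pose commanded when the call began; what a row does not reach only later rows make up. A row lasts 1/8 s, in which the tool goes at most 62.5 mm and 10.7 degrees, less where a joint would pass 70% of its speed; a pose out of reach is approached as far as the arm can. A call with a gripper value outside its range is refused whole. The fingers move at their own pace and stop on an object; FORCE is the grip in N (left out, the last holds). Time passes only in rows, so rows that repeat a pose let the fingers close. It gives the time, the measured TCP pose, the force and the opening at its end, in the units of the state.
- env.state(): the state, without advancing time (a new reading comes with each control period).
- grab_frame(name): name is "side" or "top"; returns the picture (480x640x3 uint8, red, green, blue); there is no depth.
- camera_params(name): a dict with "K" (3x3 intrinsics, pixels), "dist" ([k1, k2, p1, p2, k3] as OpenCV has them; the pictures are not rectified), "rvec" (rotation vector, rad) and "tvec" (3), from world to camera coordinates, as OpenCV has them. Camera axes: x right, y down, z forward; pixel columns grow to the right and rows downward; lengths in mm; the calibration is good to about 2 mm. A picture is of the moment at which its call begins. camera_params takes no time and is no camera call.
- env.job_done(): hands the job in, once; it reports no verdict.
Trained networks look in the newest picture that a camera, given by its name, has taken for a name from the list of things; names that differ only in an ending like _2 or _b are one class to them, and where a whole thing is asked for, a point or a joint stands for the part that bears it (a point fixed in the world has none). Each returns a list of dicts, best first, with "conf" (0 to 1); they miss things now and then, are a little off and sometimes report something else, mostly with a low value. They report only what shows in the picture. A call takes as long as a camera call. They do not tell look-alikes from the thing itself.
- spotter.look_for(query, camera): "box" ([left, top, width, height] in pixels, round what is visible of it).
- spotter.trace(query, camera): "region" (480x640 bool, what is visible of it) and "box" ([left, top, width, height] in pixels, round what is visible of it).
The state is a dict: "time_s": time; "qpos": joint angles; "qvel": joint speeds; "effort": joint torques, N m; "ee_pos": TCP position; "ee_rot": TCP orientation; "force": force on the tool from outside, world axes, zero at the start; "torque": the same for the moment, N m; "gripper_width": finger opening in mm.
Only numpy, scipy, OpenCV 4.12 (cv2) and the standard library are available. Lean on these libraries where they do the work, as an engineer would, in place of code of your own. Each camera call takes 0.05 s, during which the arm holds its last target. There are 200 camera calls.

## Working session

There is one attempt and no reset: what is moved stays moved. The work goes in short steps, Python scripts to look and compute and a shell command to move; the robot and the scene stay as the last step left them, time stands still between calls to the robot, and variables do not carry over. Pictures are saved under pics/ and viewed, about 8 in all and at most 12, crops included, and the job is handed in when it is done.

```bash
mkdir -p pics; cat > h.py <<'E'
import numpy as np, cv2
from workcell import env, grab_frame, camera_params, spotter
def save(cam,name,crop=None,scale=1):
    im=grab_frame(cam)
    if crop: x,y,w,h=crop; im=im[y:y+h,x:x+w]
    if scale!=1: im=cv2.resize(im,None,fx=scale,fy=scale,interpolation=cv2.INTER_CUBIC)
    cv2.imwrite('pics/'+name,im[:,:,::-1])
def proj(cam,P):
    c=camera_params(cam); return cv2.projectPoints(np.array(P,float).reshape(-1,1,3),np.array(c['rvec'],float),np.array(c['tvec'],float),np.array(c['K'],float),np.array(c['dist'],float))[0].reshape(-1,2)
def ray(cam,uv):
    c=camera_params(cam); R=cv2.Rodrigues(np.array(c['rvec'],float))[0]
    n=cv2.undistortPoints(np.array(uv,float).reshape(-1,1,2),np.array(c['K'],float),np.array(c['dist'],float)).reshape(-1,2)
    d=np.c_[n,np.ones(len(n))]@R; o=-R.T@np.array(c['tvec'],float).ravel()
    return o,d
def at_z(cam,uv,z):
    o,d=ray(cam,uv); return o+d*((z-o[2])/d[:,2])[:,None]
def tri(uvs,uvt):
    o1,d1=ray('side',uvs);o2,d2=ray('top',uvt); out=[]
    for a,b in zip(d1,d2):
        s=np.linalg.lstsq(np.c_[a,-b],o2-o1,rcond=None)[0]; p,q=o1+a*s[0],o2+b*s[1]; out.append(np.r_[(p+q)/2,np.linalg.norm(p-q)])
    return np.array(out)
E
python3 - <<'E'
from h import *
save('side','s0.png');save('top','t0.png')
for c in('side','top'):
    o,d=ray(c,[[320,240]]);print(c,o.round(),d.round(2))
    for q in ['tongs','weight_middle','weight_small','weight_large','pan_right','mug','silver_bar','tongs_grip']:
        print(c,q,[(np.round(r['box']).astype(int).tolist(),round(r['conf'],2)) for r in spotter.look_for(q,c)[:3]])
print(env.state())
E
```

```text
side [ 333. -735.  644.] [[ 0.21  0.76 -0.62]]
side tongs [([382, 329, 25, 50], 0.74), ([430, 313, 34, 60], 0.69), ([329, 200, 27, 25], 0.65)]
side weight_middle [([308, 386, 18, 27], 0.9), ([321, 202, 64, 92], 0.54)]
side weight_small [([345, 226, 12, 11], 0.59), ([334, 384, 18, 20], 0.55)]
side weight_large [([359, 366, 18, 33], 0.57), ([343, 240, 44, 23], 0.16)]
side pan_right [([384, 330, 24, 49], 0.71), ([343, 236, 42, 29], 0.68)]
side mug [([213, 189, 40, 60], 0.93)]
side silver_bar [([332, 202, 21, 13], 0.75)]
side tongs_grip [([428, 314, 34, 59], 0.92), ([385, 326, 21, 48], 0.68)]
top [ 313.  -51. 1058.] [[ 0.25 -0.01 -0.97]]
top tongs [([440, 190, 27, 28], 0.81), ([448, 237, 31, 18], 0.62)]
top weight_middle [([439, 241, 39, 84], 0.49), ([456, 307, 14, 15], 0.45), ([196, 309, 57, 54], 0.39)]
top weight_small [([453, 291, 10, 9], 0.45), ([456, 305, 16, 15], 0.3)]
top weight_large [([451, 265, 22, 14], 0.81), ([452, 237, 28, 16], 0.47), ([234, 195, 124, 58], 0.4)]
top pan_right [([314, 203, 42, 44], 0.58)]
top mug [([197, 308, 56, 54], 0.84), ([452, 235, 26, 18], 0.52)]
top silver_bar [([237, 203, 30, 31], 0.88)]
top tongs_grip [([442, 188, 28, 30], 0.59), ([452, 240, 25, 12], 0.58)]
{'time_s': 0.9, 'qpos': array([-6.55450620e+01,  1.83088798e+01,  8.96373377e+01, -1.16647423e-03,
        7.20440880e+01, -1.14589926e+00]), 'qvel': array([-0.01397878, -0.0001406 ,  0.03295279,  0.04789866,  0.05281475,
       -0.00437015]), 'effort': array([-1.80726915e-04, -4.12342286e+01, -2.32233828e+01,  7.24925101e-02,
        3.76376789e-02, -1.35607809e-05]), 'ee_pos': array([ 248.46266899, -518.57624902,  214.01751596]), 'ee_rot': array([1.79990330e+02, 1.30337412e-03, 2.56011967e+01]), 'force': array([ 0.39075875,  0.45986909, -0.1179419 ]), 'torque': array([ 0.03016361, -0.00346933,  0.01453755]), 'gripper_width': 91.32753893801848}
```

View pics/s0.png

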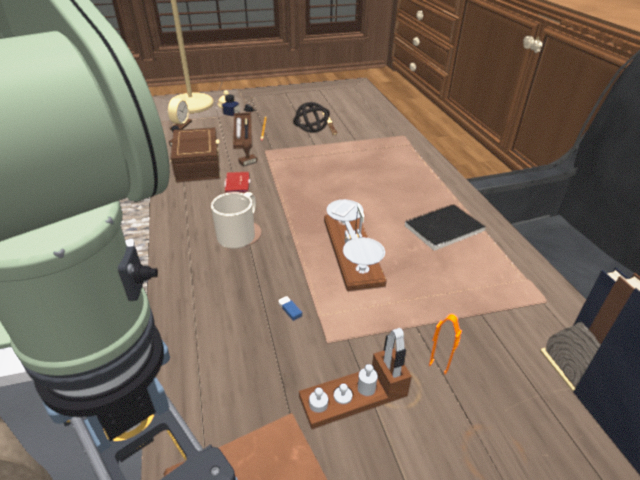

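View pics/t0.png

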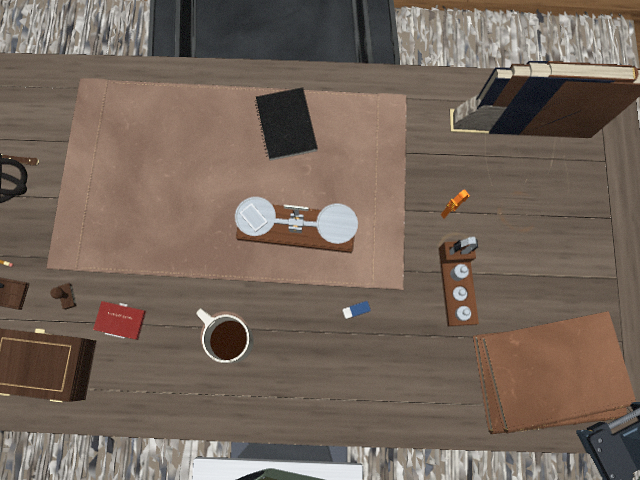

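The side view shows the block at (355,390): middle weight (318,400), small (343,394), large (368,380), tongs in the tower (396,352). The orange decoy is at (445,340), the empty pan at (364,251) and the bar's pan at (346,211). I'll zoom in next.

```bash
python3 - <<'E'
from h import *
a=grab_frame('side');b=grab_frame('top')
def c(im,x,y,w,h,s):return cv2.resize(im[y:y+h,x:x+w],(w*s,h*s),interpolation=cv2.INTER_CUBIC)
A=c(a,295,320,130,115,5)[:, :]; cv2.imwrite('pics/s1.png',A[:,:,::-1])
# top: block (430..490,225..335) x5 and balance (225..365,190..260) 
B=c(b,425,225,65,110,5); C=c(b,305,190,60,70,5)
canvas=np.zeros((550,660,3),np.uint8);canvas[:550,:325]=B;canvas[:350,340:640]=C
cv2.imwrite('pics/t1.png',canvas[:,:,::-1])
E
```

```text
(no output)
```

View pics/s1.png

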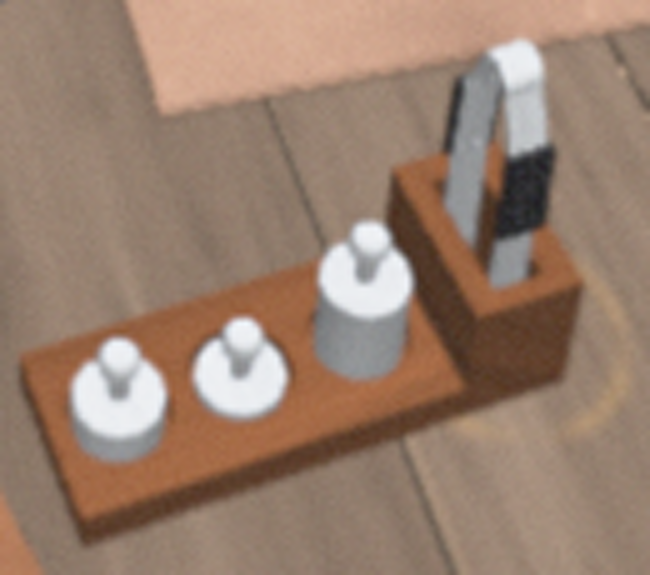

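View pics/t1.png

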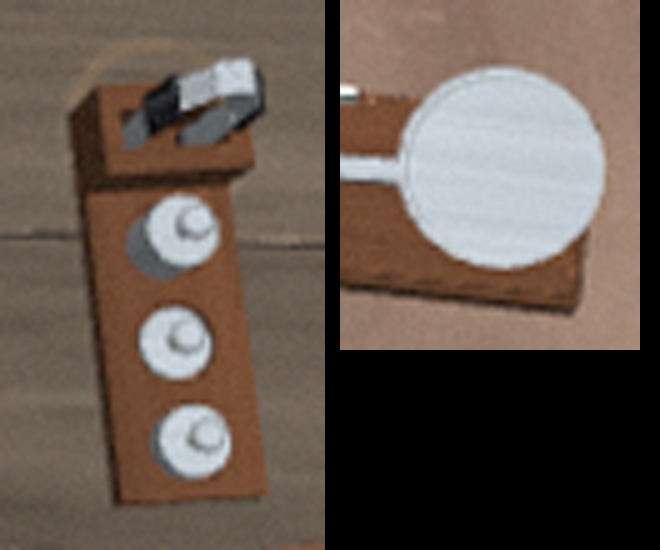

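```bash
python3 - <<'E'
from h import *
from scipy.optimize import least_squares
S=lambda u,v:(295+(u+.5)/5-.5,320+(v+.5)/5-.5)
T=lambda u,v:(425+(u+.5)/5-.5,225+(v+.5)/5-.5)
ob=[('side',S(119,356),(-40,0,42.2)),('side',S(242,336),(0,0,32.2)),('side',S(370,243),(40,0,61.2)),
('side',S(22,360),(-62,29,16)),('side',S(85,517),(-62,-29,16)),('side',S(478,312),(62,-29,52)),('side',S(580,285),(98,-29,52)),('side',S(392,168),(62,29,52)),
('top',T(208,434),(-40,0,42.2)),('top',T(187,338),(0,0,32.2)),('top',T(195,222),(40,0,61.2)),('top',T(115,500),(-62,29,16)),('top',T(268,490),(-62,-29,16)),('top',T(100,87),(98,29,52)),('top',T(105,178),(62,29,52)),('top',T(255,160),(62,-29,52))]
def W(p,P):
    c,s=np.cos(p[2]),np.sin(p[2]);return np.array([p[0]+c*P[0]-s*P[1],p[1]+s*P[0]+c*P[1],P[2]])
f=lambda p:np.concatenate([proj(c,W(p,P))[0]-np.array(uv) for c,uv,P in ob])
r=least_squares(f,[480,-320,0],loss='soft_l1');p=r.x
print('block',p[:2].round(1),np.degrees(p[2]).round(2)); print(f(p).reshape(-1,2).round(1).tolist())
for n,P in(('slot',(80,0,7)),('midneck',(-40,0,32)),('largew',(40,0,9))):print(n,W(p,P).round(1))
k=[(S(119,356),T(208,434)),(S(242,336),T(187,338)),(S(370,243),T(195,222))]
print('knobs',tri([a for a,b in k],[b for a,b in k]).round(1))
# predicted pixels of tongs top / grip if upright
for z in(129,87,105,71):print(z,[(proj(c,W(p,(80,dy,z)))[0]-np.array(o))*5 for c,o in(('side',(295,320)),('top',(425,225))) for dy in (-18,18)])
e={}
for c,q in(('side','pan_right_floor'),('top','pan_right_floor'),('side','pan_left_floor'),('top','pan_left_floor')):
    grab_frame(c);t=spotter.trace(q,c)
    for t in t[:3]:
        m=t['region'].astype(np.uint8);cs=max(cv2.findContours(m,0,1)[0],key=len);el=cv2.fitEllipse(cs);print(c,q,round(t['conf'],2),np.round(t['box']).tolist(),np.round(np.r_[el[0],el[1],el[2]],1).tolist())
E
```

```text
block [ 480.2 -344.3] 5.7
[[0.2, 0.3], [0.3, 0.1], [0.2, -0.8], [-0.5, -1.8], [-0.3, -0.2], [0.2, 0.5], [1.3, -1.2], [0.1, -0.7], [0.0, 0.4], [0.2, -0.2], [0.2, 0.0], [1.5, 0.9], [0.2, 1.0], [-0.5, -0.3], [0.7, -0.5], [0.2, 1.3]]
slot [ 559.8 -336.3    7. ]
midneck [ 440.4 -348.3   32. ]
largew [ 520.  -340.3    9. ]
knobs [[ 4.407e+02 -3.480e+02  4.260e+01  1.000e+00]
 [ 4.798e+02 -3.439e+02  3.210e+01  0.000e+00]
 [ 5.201e+02 -3.403e+02  5.950e+01  5.000e-01]]
129 [array([544.02014195,  97.80048693]), array([483.79541627,   6.20477121]), array([282.1354426 ,  72.51879045]), array([183.99470925,  78.37716881])]
87 [array([526.71021779, 191.90242908]), array([469.31839089, 100.06223648]), array([247.12017347,  99.97948083]), array([152.88660462, 105.64133772])]
105 [array([533.95815219, 152.45967184]), array([475.38499313,  60.69114725]), array([261.77508783,  88.48797537]), array([165.9052336 ,  94.23274685])]
71 [array([520.47049066, 225.90576286]), array([464.09007091, 134.03952556]), array([234.51225392, 109.86401989]), array([141.6875733 , 115.45379453])]
side pan_right_floor 0.7 [343.0, 239.0, 40.0, 26.0] [363.5, 251.4, 25.9, 39.6, 95.1]
side pan_right_floor 0.3 [335.0, 383.0, 17.0, 17.0] [342.7, 393.8, 17.1, 19.3, 171.7]
side pan_right_floor 0.28 [309.0, 384.0, 18.0, 27.0] [317.9, 400.3, 18.4, 23.5, 176.0]
top pan_right_floor 0.79 [319.0, 204.0, 38.0, 40.0] [337.0, 223.9, 37.5, 40.3, 93.8]
top pan_right_floor 0.6 [234.0, 193.0, 41.0, 45.0] [255.0, 216.3, 37.6, 39.8, 73.4]
side pan_left_floor 0.91 [327.0, 199.0, 32.0, 26.0] [343.3, 210.8, 19.4, 29.8, 100.9]
top pan_left_floor 0.67 [234.0, 195.0, 45.0, 43.0] [254.8, 216.2, 39.3, 40.7, 78.5]
```

```bash
python3 - <<'E'
from h import *
print(tri([[363.5,251.4],[343.3,210.8]],[[337.1,223.5],[254.9,216.3]]).round(1))
P=tri([[363.5,251.4]],[[337.1,223.5]])[0][:3]
t=np.linspace(0,2*np.pi,72)
for dz in(-8,0,8):
    q=P+np.c_[38*np.cos(t),38*np.sin(t),0*t+dz]
    for c in('side','top'):
        u=proj(c,q);print(dz,c,u.min(0).round(1),u.max(0).round(1))
R=cv2.Rodrigues(np.radians([0,0,0.]))[0]
s=env.state();print(s['ee_pos'].round(1),s['ee_rot'].round(2))
E
```

```text
[[597.  -94.7  73.1   1.1]
 [608.5  65.9  57.7   3.7]]
-8 side [343.7 242.2] [383.4 267.7]
-8 top [317.2 206.2] [356.4 244. ]
0 side [343.9 239. ] [383.8 264.5]
0 top [317.3 204.9] [356.8 243. ]
8 side [344.  235.8] [384.2 261.2]
8 top [317.3 203.6] [357.2 241.9]
[ 248.4 -518.6  214. ] [179.99  -0.    25.6 ]
```

```bash
python3 -m jog '0 0 -3.8 12.46 7.29 0 1; 0 0 -3.8 12.46 7.29 0 1; 0 0 -3.8 12.46 7.29 0 1;0 0 -3.8 12.46 7.29 0 1;0 0 -3.8 12.46 7.29 0 1' 20; python3 -m jog '0 0 0 0 0 0 0.8;0 0 0 0 0 0 0.8;0 0 0 0 0 0 0.8'; python3 - <<'E'
from h import *
s=env.state();print(s['time_s'],s['ee_pos'].round(1),s['ee_rot'].round(2),s['force'].round(2),s['gripper_width'])
E
```

```text
time_s: 2.02
ee_pos: [516.0, -361.9, 214.1]
ee_rot: [180.0, -0.0, 6.6]
force: [0.5, -0.9, 0.6]
gripper_width: 91.2
time_s: 2.4
ee_pos: [513.0, -364.0, 214.1]
ee_rot: [180.0, 0.0, 6.5]
force: [-1.6, -0.9, -0.1]
gripper_width: 73.2
2.4 [ 513.  -364.   214.1] [1.7999e+02 2.0000e-02 6.5000e+00] [-1.64 -0.91 -0.14] 73.24111633624865
```

```bash
python3 -m jog '0 0 0 1.87 1.11 0 0.8; 0 0 0 1.87 1.11 0 0.8;0 0 0 1.87 1.11 -3 0.8;0 0 0 1.87 1.11 -3 0.8'; python3 - <<'E'
from h import *
a=grab_frame('side');b=grab_frame('top')
def c(im,x,y,w,h,s):return cv2.resize(im[y:y+h,x:x+w],(w*s,h*s),interpolation=cv2.INTER_CUBIC)
cv2.imwrite('pics/m1.png',np.hstack([c(a,330,230,130,160,3),c(b,400,180,130,160,3)])[:,:,::-1])
print(env.state()['ee_pos'])
E
```

```text
time_s: 2.9
ee_pos: [557.2, -334.9, 135.2]
ee_rot: [-179.7, 0.4, 6.5]
force: [0.1, -0.2, 0.3]
gripper_width: 72.9
[ 559.42487115 -335.81059816  137.94788231]
```

View pics/m1.png

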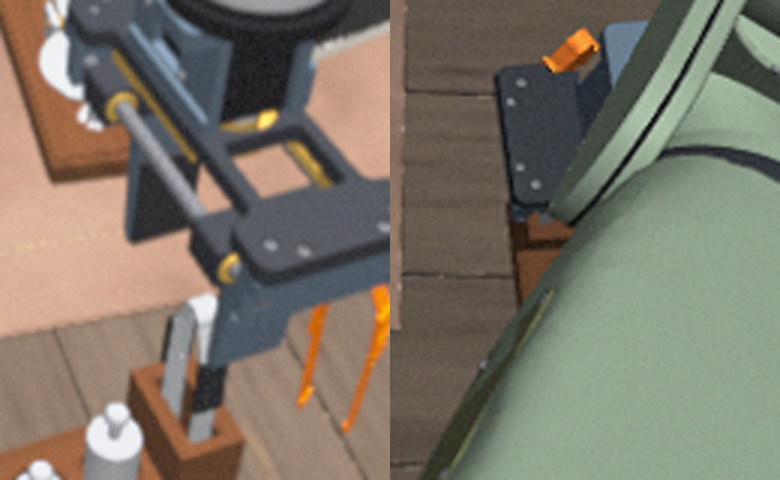

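```bash
python3 -m jog '0 0 0 0 0 -1.4 0.8; 0 0 0 0 0 -2.84 0.8;0 0 0 0 0 -2.84 0.8;0 0 0 0 0 -2.84 0.8'; python3 -m jog '0 0 0 0 0 0 0.5;0 0 0 0 0 0 0.5;0 0 0 0 0 0 0.42;0 0 0 0 0 0 0.42'  20;python3 -m jog '0 0 0 0 0 0 0.38;0 0 0 0 0 0 0.38;0 0 0 0 0 0 0.38'
```

```text
time_s: 3.5
ee_pos: [562.5, -336.7, 70.7]
ee_rot: [179.8, -0.2, 6.6]
force: [0.2, 0.5, -0.1]
gripper_width: 73.1
time_s: 4.0
ee_pos: [561.1, -335.3, 68.2]
ee_rot: [180.0, -0.0, 6.6]
force: [0.4, -0.0, 0.1]
gripper_width: 38.7
time_s: 4.38
ee_pos: [561.0, -335.2, 67.9]
ee_rot: [-180.0, 0.0, 6.6]
force: [0.5, 0.2, 0.2]
gripper_width: 34.7
```

```bash
python3 -m jog '0 0 0 0 0 .5 0.38; 0 0 0 0 0 1.4 0.38;0 0 0 0 0 2.4 0.38;0 0 0 0 0 3.2 0.38;0 0 0 0 0 3.2 0.38';python3 -m jog '0 0 0 0 0 0 0.38;0 0 0 0 0 0 0.38'; python3 - <<'E'
from h import *
a=grab_frame('side')
def c(im,x,y,w,h,s):return cv2.resize(im[y:y+h,x:x+w],(w*s,h*s),interpolation=cv2.INTER_CUBIC)
cv2.imwrite('pics/m2.png',c(a,300,230,150,200,3)[:,:,::-1])
s=env.state();print(s['ee_pos'].round(1),s['ee_rot'].round(2),s['gripper_width'])
R=cv2.Rodrigues(np.radians([0,0,0.]))[0]
for dy in(-10,10):
  y=np.radians(6.6);tip=s['ee_pos']+[ -dy*np.sin(y),dy*np.cos(y),19-80];print((proj('side',tip)[0]-[300,230])*3)
E
```

```text
time_s: 5.0
ee_pos: [562.2, -336.1, 150.5]
ee_rot: [179.8, -0.2, 6.6]
force: [0.3, -0.7, -1.6]
gripper_width: 34.8
time_s: 5.25
ee_pos: [560.5, -335.0, 146.8]
ee_rot: [-179.9, 0.1, 6.6]
force: [0.2, -0.1, -1.4]
gripper_width: 34.9
[ 560.6 -335.   146.9] [-1.7993e+02  9.0000e-02  6.6000e+00] 34.83588307886237
[293.61814824 371.49531086]
[273.9770361 341.1689304]
```

View pics/m2.png

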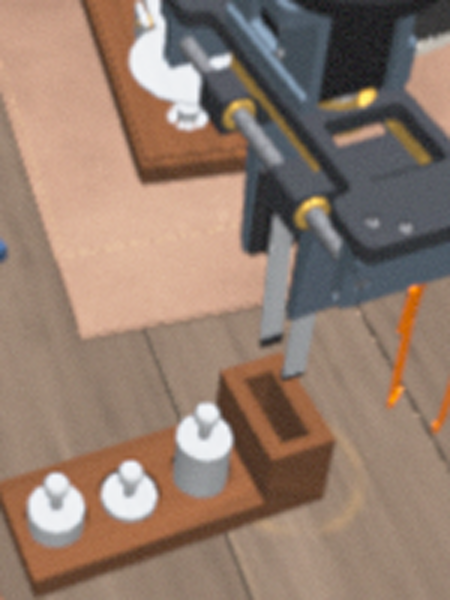

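```bash
python3 -m jog '0 0 0 -1.6 -.17 0 0.38;0 0 0 -3.2 -.35 0 0.38;0 0 0 -4.8 -.52 0 0.38;0 0 0 -4.8 -.52 -.5 0.38;0 0 0 -4.8 -.52 -1.1 0.38';python3 -m jog '0 0 0 0 0 0 0.38;0 0 0 0 0 0 0.38;0 0 0 0 0 0 0.38'; python3 - <<'E'
from h import *
a=grab_frame('side');b=grab_frame('top')
def c(im,x,y,w,h,s):return cv2.resize(im[y:y+h,x:x+w],(w*s,h*s),interpolation=cv2.INTER_CUBIC)
cv2.imwrite('pics/m3.png',np.hstack([c(a,280,330,80,90,6),c(b,430,220,50,90,6)])[:,:,::-1])
s=env.state();print(s['ee_pos'].round(1),s['ee_rot'].round(2),s['gripper_width'])
for dy in(-11,0,11):
  y=np.radians(6.6);tip=s['ee_pos']+[ -dy*np.sin(y),dy*np.cos(y),19-80];print((proj('side',tip)[0]-[280,330])*6)
print((proj('side',[440.5,-348.1,42.2])[0]-[280,330])*6)
E
```

```text
time_s: 5.92
ee_pos: [441.6, -348.5, 119.8]
ee_rot: [180.0, -0.1, 6.6]
force: [0.6, -0.0, -1.5]
gripper_width: 34.8
time_s: 6.3
ee_pos: [441.8, -348.4, 120.7]
ee_rot: [180.0, -0.0, 6.6]
force: [0.1, -0.5, 0.2]
gripper_width: 34.8
[ 441.5 -348.4  120.8] [ 1.7997e+02 -3.0000e-02  6.6200e+00] 34.8027435659929
[253.52991918 360.38566168]
[236.58075212 323.17888039]
[220.03433398 286.86754219]
[231.73940974 365.66438923]
```

View pics/m3.png

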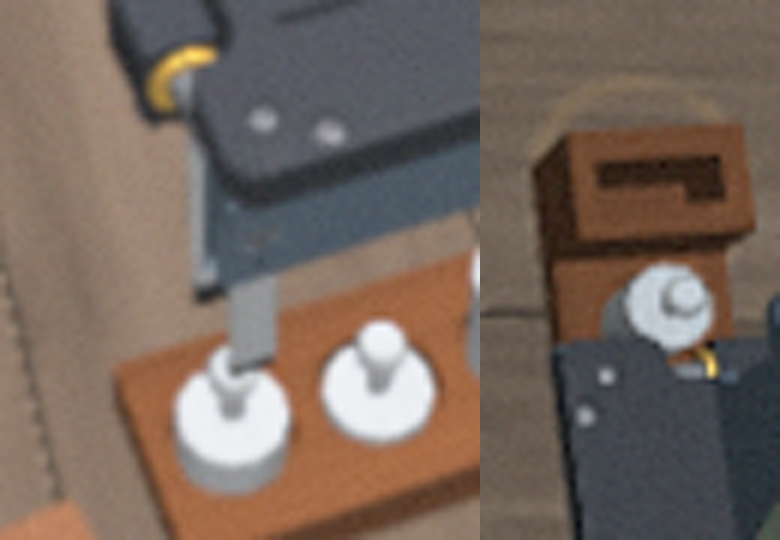

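```bash
python3 -m jog '0 0 0 0 0 -.3 0.38;0 0 0 0 0 -.6 0.38;0 0 0 0 0 -.9 0.38;0 0 0 0 0 -1.15 0.38;0 0 0 0 0 -1.28 0.38';python3 -m jog '0 0 0 0 0 0 0.38;0 0 0 0 0 0 0.38;0 0 0 0 0 0 0.38'; python3 - <<'E'
from h import *
a=grab_frame('side')
def c(im,x,y,w,h,s):return cv2.resize(im[y:y+h,x:x+w],(w*s,h*s),interpolation=cv2.INTER_CUBIC)
cv2.imwrite('pics/m4.png',c(a,285,345,70,75,7)[:,:,::-1])
s=env.state();print(s['ee_pos'].round(1),s['ee_rot'].round(2),s['gripper_width'],s['force'])
E
```

```text
time_s: 7.02
ee_pos: [440.9, -348.2, 87.9]
ee_rot: [-180.0, 0.0, 6.6]
force: [0.7, -0.3, -0.6]
gripper_width: 34.8
time_s: 7.4
ee_pos: [441.2, -348.5, 88.8]
ee_rot: [180.0, -0.0, 6.6]
force: [-0.1, 0.0, -0.3]
gripper_width: 34.5
[ 441.2 -348.4   88.7] [ 1.7997e+02 -2.0000e-02  6.6000e+00] 34.99303808461456 [-1.20936853 -0.09211878 -2.18846569]
```

View pics/m4.png

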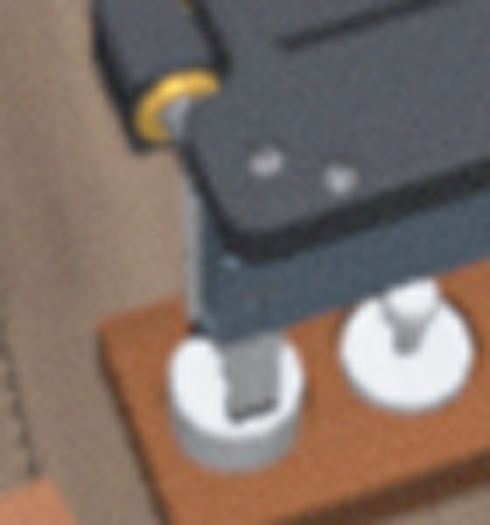

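The near tip (250,405) stands in front of the neck, the far one is behind it, and the knob lies between them. Time to squeeze.

```bash
python3 -m jog '0 0 0 0 0 0 0.36;0 0 0 0 0 0 0.34;0 0 0 0 0 0 0.28;0 0 0 0 0 0 0.28;0 0 0 0 0 0 0.28' 20;python3 -m jog '0 0 0 0 0 0 0.28;0 0 0 0 0 .1 0.28;0 0 0 0 0 .2 0.28;0 0 0 0 0 .3 0.28;0 0 0 0 0 .4 0.28'
```

```text
time_s: 8.07
ee_pos: [441.1, -348.5, 88.6]
ee_rot: [180.0, -0.0, 6.6]
force: [-0.2, 0.2, 0.2]
gripper_width: 31.7
time_s: 8.7
ee_pos: [441.0, -348.3, 98.6]
ee_rot: [180.0, 0.0, 6.6]
force: [0.3, 0.4, -0.5]
gripper_width: 31.6
```

```bash
python3 -m jog '0 0 0 0 0 .5 0.28;0 0 0 0 0 1.2 0.28;0 0 0 0 0 2.1 0.28;0 0 0 0 0 3 0.28;0 0 0 0 0 3.4 0.28';python3 -m jog '0 0 0 0 0 0 0.28;0 0 0 0 0 0 0.28'; python3 - <<'E'
from h import *
a=grab_frame('side')
def c(im,x,y,w,h,s):return cv2.resize(im[y:y+h,x:x+w],(w*s,h*s),interpolation=cv2.INTER_CUBIC)
cv2.imwrite('pics/m5.png',c(a,280,310,130,110,5)[:,:,::-1])
s=env.state();print(s['ee_pos'].round(1),s['ee_rot'].round(2),s['gripper_width'],s['force'])
e=s['ee_pos']
for z in(-61,-56.5-23,-56.5+10):print((proj('side',e+[-.7,0,z])[0]-[280,310])*5)
E
```

```text
time_s: 9.32
ee_pos: [441.6, -348.8, 185.5]
ee_rot: [179.9, -0.1, 6.6]
force: [0.1, -0.0, -1.8]
gripper_width: 31.4
time_s: 9.57
ee_pos: [440.6, -347.9, 182.7]
ee_rot: [-179.9, 0.1, 6.6]
force: [0.2, 0.1, -1.3]
gripper_width: 31.4
[ 440.6 -347.9  182.5] [-1.7992e+02  8.0000e-02  6.6000e+00] 31.329369894797072 [ 0.2087183   0.11517163 -1.45991456]
[192.79537172 235.20779735]
[192.31694744 276.99976192]
[193.18262571 201.40484436]
```

View pics/m5.png

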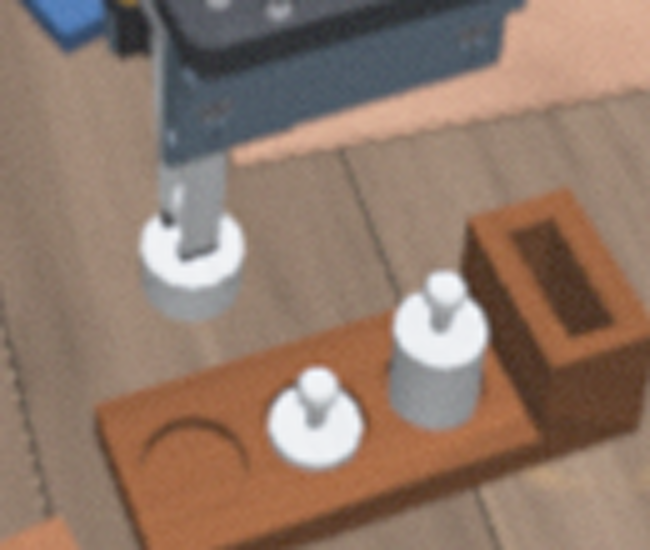

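Held upright (body top at (193,248)), and the well is empty. Carrying it to the pan.

```bash
python3 -m jog '0 0 0 .4 .6 0 0.28;0 0 0 1 1.6 0 0.28;0 0 0 1.7 2.7 0 0.28;0 0 0 2.4 3.8 0 0.28;0 0 0 3.1 5 0 0.28';python3 -m jog '0 0 0 .7 1.2 0 0.28;0 0 0 1.4 2.4 0 0.28;0 0 0 2.1 3.5 0 0.28;0 0 0 2.8 4.6 0 0.28;0 0 0 3.18 5.13 0 0.28'; python3 -m jog '0 0 0 0 0 0 0.28;0 0 0 0 0 0 0.28;0 0 0 0 0 0 0.28;0 0 0 0 0 0 0.28'; python3 - <<'E'
from h import *
a=grab_frame('side');b=grab_frame('top')
def c(im,x,y,w,h,s):return cv2.resize(im[y:y+h,x:x+w],(w*s,h*s),interpolation=cv2.INTER_CUBIC)
cv2.imwrite('pics/m6.png',np.hstack([c(a,310,180,90,110,5),c(b,290,180,70,110,4).repeat(1,0)] if 0 else [c(a,310,180,90,110,5),c(b,290,170,60,110,5)])[:,:,::-1])
s=env.state();print(s['ee_pos'].round(1),s['ee_rot'].round(2),s['gripper_width'],s['force'])
e=s['ee_pos']
for z in(-61,-79.5):print((proj('side',e+[-.7,0,z])[0]-[310,180])*5)
print((proj('side',[597,-94.7,73])[0]-[310,180])*5)
E
```

```text
time_s: 10.25
ee_pos: [519.3, -221.3, 183.0]
ee_rot: [-180.0, 0.0, 6.6]
force: [0.9, -1.0, -1.5]
gripper_width: 31.4
time_s: 10.88
ee_pos: [598.7, -92.7, 182.9]
ee_rot: [-180.0, 0.0, 6.7]
force: [-0.3, 0.5, -1.8]
gripper_width: 31.5
time_s: 11.38
ee_pos: [597.7, -95.8, 183.6]
ee_rot: [180.0, -0.0, 6.5]
force: [-0.3, 0.4, -0.9]
gripper_width: 31.2
[597.9 -95.6 183.6] [ 1.7999e+02 -1.0000e-02  6.5500e+00] 31.366797595834896 [ 0.46882707 -0.68339648 -1.29109484]
[279.09906797 254.76533966]
[275.5856506  294.17456872]
[268.74558744 356.76893632]
```

View pics/m6.png

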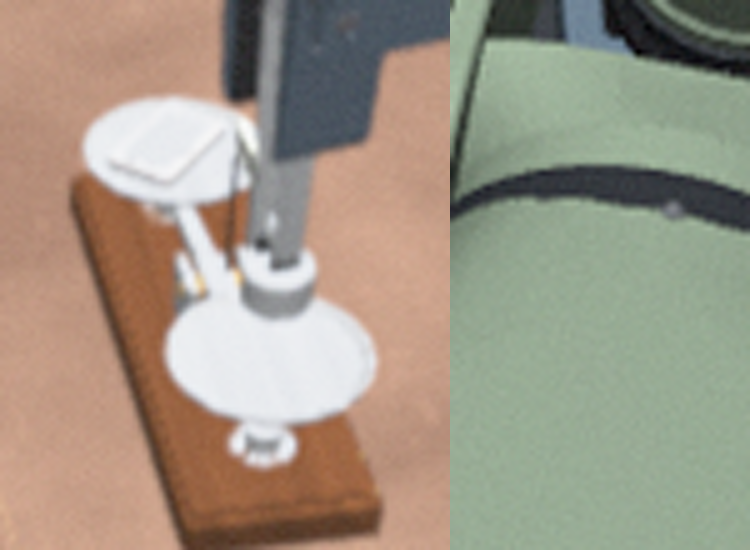

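```bash
python3 -m jog '0 0 0 0 0 -.3 0.28;0 0 0 0 0 -.6 0.28;0 0 0 0 0 -.8 0.28;0 0 0 0 0 -1 0.28;0 0 0 0 0 -1.1 0.28';python3 -m jog '0 0 0 0 0 -.08 0.28;0 0 0 0 0 -.16 0.28;0 0 0 0 0 -.24 0.28;0 0 0 0 0 -.32 0.28;0 0 0 0 0 -.4 0.28'; python3 -m jog '0 0 0 0 0 -.05 0.28;0 0 0 0 0 -.1 0.28;0 0 0 0 0 -.1 0.28;0 0 0 0 0 -.1 0.28'; python3 - <<'E'
from h import *
a=grab_frame('side')
def c(im,x,y,w,h,s):return cv2.resize(im[y:y+h,x:x+w],(w*s,h*s),interpolation=cv2.INTER_CUBIC)
cv2.imwrite('pics/m7.png',c(a,320,190,75,110,5)[:,:,::-1])
s=env.state();print(s['ee_pos'].round(1),s['ee_rot'].round(2),s['gripper_width'],s['force'])
E
```

```text
time_s: 12.1
ee_pos: [597.9, -95.0, 155.5]
ee_rot: [-180.0, 0.0, 6.6]
force: [-0.8, -0.8, -1.7]
gripper_width: 31.5
time_s: 12.72
ee_pos: [598.1, -95.0, 145.9]
ee_rot: [180.0, -0.0, 6.6]
force: [0.6, 0.2, -0.4]
gripper_width: 31.6
time_s: 13.22
ee_pos: [598.1, -95.1, 143.5]
ee_rot: [180.0, -0.0, 6.6]
force: [-0.5, -0.1, -0.3]
gripper_width: 31.1
[598.1 -95.1 143.5] [ 1.7999e+02 -1.0000e-02  6.6000e+00] 31.639860076294728 [0.4292906  0.80167753 0.32842492]
```

View pics/m7.png

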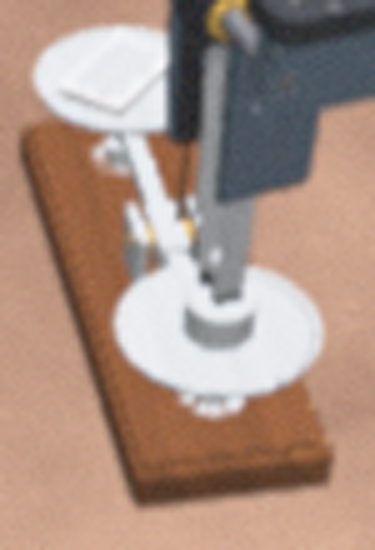

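```bash
python3 -m jog '0 0 0 0 0 0 0.355;0 0 0 0 0 0 0.365;0 0 0 0 0 0 0.375;0 0 0 0 0 0 0.38;0 0 0 0 0 0 0.38';python3 -m jog '0 0 0 0 0 0 0.38;0 0 0 0 0 0.04 0.38;0 0 0 0 0 .08 0.38;0 0 0 0 0 .08 0.38;0 0 0 0 0 .08 0.38'; python3 - <<'E'
from h import *
a=grab_frame('side')
def c(im,x,y,w,h,s):return cv2.resize(im[y:y+h,x:x+w],(w*s,h*s),interpolation=cv2.INTER_CUBIC)
cv2.imwrite('pics/m8.png',c(a,320,190,75,110,5)[:,:,::-1])
s=env.state();print(s['ee_pos'].round(1),s['ee_rot'].round(2),s['gripper_width'],s['force'])
E
```

```text
time_s: 13.9
ee_pos: [598.1, -95.1, 143.5]
ee_rot: [180.0, -0.0, 6.6]
force: [0.1, 0.7, -0.2]
gripper_width: 34.9
time_s: 14.52
ee_pos: [598.0, -95.1, 145.5]
ee_rot: [180.0, 0.0, 6.6]
force: [0.2, -0.7, -0.6]
gripper_width: 34.4
[598.  -95.1 145.5] [180.    0.    6.6] 34.508985006607425 [-0.09025902  0.33535188 -1.60228153]
```

View pics/m8.png

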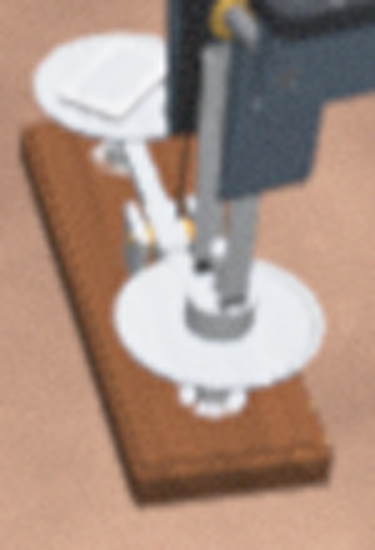

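Tips are open around the neck (near (232,300), far (203,265)), and the pan sits level with the weight centred. Lifting off slowly.

```bash
python3 -m jog '0 0 0 0 0 .1 0.38;0 0 0 0 0 .2 0.38;0 0 0 0 0 .3 0.38;0 0 0 0 0 .4 0.38;0 0 0 0 0 .5 0.38';python3 -m jog '0 0 0 0 0 .2 0.38;0 0 0 0 0 .4 0.38;0 0 0 0 0 .8 0.38;0 0 0 0 0 1.2 0.38;0 0 0 0 0 1.6 0.38'; python3 - <<'E'
from h import *
a=grab_frame('side')
def c(im,x,y,w,h,s):return cv2.resize(im[y:y+h,x:x+w],(w*s,h*s),interpolation=cv2.INTER_CUBIC)
cv2.imwrite('pics/m9.png',c(a,310,170,85,120,5)[:,:,::-1])
s=env.state();print(s['ee_pos'].round(1),s['ee_rot'].round(2),s['gripper_width'],s['force'])
e=s['ee_pos']
for dy in(-13,13):
  y=np.radians(6.6);tip=e+[ -dy*np.sin(y)-1,dy*np.cos(y),19-80];print((proj('side',tip)[0]-[310,170])*5)
E
```

```text
time_s: 15.2
ee_pos: [598.1, -95.0, 158.2]
ee_rot: [180.0, -0.0, 6.6]
force: [1.1, 0.3, -1.1]
gripper_width: 34.3
time_s: 15.82
ee_pos: [598.2, -95.1, 199.0]
ee_rot: [180.0, -0.0, 6.6]
force: [1.2, -1.2, -0.5]
gripper_width: 34.7
[599.  -95.2 200.4] [179.94  -0.18   6.6 ] 34.861461004352215 [ 0.47985514 -0.54473594  0.06636397]
[300.07827332 287.15130959]
[268.56883365 247.61653435]
```

```bash
python3 -m jog '0 0 0 -.1 -.8 0 0.38;0 0 0 -.3 -2 0 0.38;0 0 0 -.5 -3.2 0 0.38;0 0 0 -.7 -4.4 0 0.38;0 0 0 -.9 -5.6 0 0.38';python3 -m jog '0 0 0 -.2 -1.2 0 0.38;0 0 0 -.4 -2.4 0 0.38;0 0 0 -.5 -3.4 0 0.38;0 0 0 -.58 -4 0 0.38;0 0 0 -.58 -4 0 0.38'; python3 -m jog '0 0 0 0 0 -.8 0.38;0 0 0 0 0 -1.6 0.38;0 0 0 0 0 -2.2 0.38;0 0 0 0 0 -2.2 0.38;0 0 0 0 0 -2.2 0.38'; python3 - <<'E'
from h import *
s=env.state();print(s['ee_pos'].round(1),s['ee_rot'].round(2),s['gripper_width'],s['force'])
a=grab_frame('side');e=s['ee_pos'];cv2.imwrite('pics/n1.png',a[:,:,::-1])
y=np.radians(6.6)
for dy in(-13,13): print('pred tip',proj('side',e+[ -dy*np.sin(y)-.7,dy*np.cos(y),-61])[0])
for q in('tongs','weight_middle','pan_right','pan_left_floor','silver_bar'):
  for t in spotter.trace(q,'side')[:3]:
    r=np.argwhere(t['region']);lo=r[r[:,0]>=r[:,0].max()-1].mean(0)[::-1];print(q,round(t['conf'],2),np.round(t['box']),lo)
print('weight px',proj('side',[[597.4,-95,63],[597.4,-95,100]]))
# dark tip pads near prediction
g=a.max(2)
p=proj('side',e+[0,0,-61])[0].astype(int)
print(p);print(g[p[1]-16:p[1]+14,p[0]-14:p[0]+14])
E
```

```text
time_s: 16.5
ee_pos: [574.5, -237.3, 197.4]
ee_rot: [180.0, 0.1, 6.6]
force: [0.3, -0.6, -0.7]
gripper_width: 34.5
time_s: 17.12
ee_pos: [560.8, -336.0, 197.6]
ee_rot: [-180.0, 0.0, 6.5]
force: [0.2, 1.1, -0.7]
gripper_width: 34.6
time_s: 17.75
ee_pos: [561.6, -335.1, 143.8]
ee_rot: [180.0, -0.1, 6.6]
force: [0.7, 0.1, 0.4]
gripper_width: 34.9
[ 561.6 -335.1  143.8] [ 1.7995e+02 -7.0000e-02  6.6200e+00] 34.88491194142086 [0.68945479 0.0791642  0.40851575]
pred tip [398.86222755 356.68186182]
pred tip [390.37415117 343.54010212]
tongs 0.86 [386. 306.  20.  52.] [396.81818182 355.36363636]
tongs 0.65 [428. 320.  38.  51.] [446.33333333 370.33333333]
pan_right 0.54 [344. 242.  34.  24.] [360.40909091 266.40909091]
pan_left_floor 0.61 [327. 196.  36.  27.] [345.30769231 218.07692308]
pan_left_floor 0.19 [332. 199.  23.  12.] [341.35714286 213.35714286]
silver_bar 0.61 [211. 190.  43.  58.] [232.18518519 247.37037037]
silver_bar 0.46 [332. 198.  24.  15.] [341.83333333 213.33333333]
weight px [[363.64446061 255.41052277]
 [364.98393057 240.35167011]]
[394 349]
[[151 149 151 150 145 146 14
[... 2782 characters left out ...]
153 133 109 100  93  96  96  93  90  90  82  91 111 127 113 104 116 140
  150 150 152 155 154 158 158 160 157 155]
 [160 152 127 104  95  96  95  97  97  87  85  83  93 116 140 151 154 161
  160 160 155 154 150 157 157 162 159 158]
 [162 155 143 117  98  92  93  98  97  82  82  79  84 100 134 153 157 160
  161 158 156 153 154 151 152 158 161 160]
 [163 157 152 128 104  98  98  96  96  82  81  79  78  84 120 144 159 159
  160 160 158 156 150 151 151 158 156 161]
 [163 159 156 143 115 100  97  96  92  86  81  76  86  78  97 130 150 161
  160 159 161 156 155 151 149 153 158 160]
 [159 159 160 154 134 114 100  99  95  85  82  76  80  82  86 117 135 155
  156 159 160 158 157 154 154 154 159 160]]
```

```bash
python3 -m jog '0 0 0 .04 0 -.4 0.38;0 0 0 .04 0 -.8 0.38;0 0 0 .04 0 -1.1 0.38;0 0 0 .04 0 -1.3 0.38;0 0 0 .04 0 -1.45 0.38';python3 -m jog '0 0 0 0 0 -.1 0.38;0 0 0 0 0 -.2 0.38;0 0 0 0 0 -.2 0.38'
```

```text
time_s: 18.68
ee_pos: [562.0, -335.1, 106.3]
ee_rot: [-180.0, 0.0, 6.6]
force: [-0.1, -0.6, -0.5]
gripper_width: 34.8
time_s: 19.05
ee_pos: [562.0, -335.1, 101.6]
ee_rot: [180.0, 0.0, 6.6]
force: [0.1, -0.4, -1.6]
gripper_width: 35.0
```

```bash
python3 -m jog '0 0 0 0 0 -.3 0.38;0 0 0 0 0 -.6 0.38;0 0 0 0 0 -.9 0.38;0 0 0 0 0 -1.1 0.38;0 0 0 0 0 -1.22 0.38';python3 -m jog '0 0 0 0 0 -.04 0.38;0 0 0 0 0 -.08 0.38;0 0 0 0 0 -.08 0.38'; python3 - <<'E'
from h import *
s=env.state();print(s['ee_pos'].round(1),s['gripper_width'],s['force'].round(2))
a=grab_frame('side');cv2.imwrite('pics/n2.png',a[:,:,::-1])
for t in spotter.trace('tongs','side')[:3]:print(round(t['conf'],2),np.round(t['box']))
E
```

```text
time_s: 19.68
ee_pos: [561.9, -335.0, 70.7]
ee_rot: [-180.0, 0.0, 6.6]
force: [-0.1, 0.3, -0.4]
gripper_width: 34.8
time_s: 20.05
ee_pos: [562.1, -335.1, 69.4]
ee_rot: [180.0, -0.0, 6.6]
force: [0.1, 0.7, -0.5]
gripper_width: 34.5
[ 562.1 -335.1   69.4] 34.546487924082356 [ 0.12  0.74 -0.53]
0.75 [382. 344.  18.  36.]
0.59 [443. 314.  17.  59.]
```

```bash
python3 -m jog '0 0 0 0 0 -.05 0.38;0 0 0 0 0 -.05 0.4;0 0 0 0 0 -.05 0.45;0 0 0 0 0 -.05 0.6;0 0 0 0 0 -.05 0.8';python3 -m jog '0 0 0 0 0 0 0.8;0 0 0 0 0 0 0.8;0 0 0 0 0 .5 0.8;0 0 0 0 0 1.2 0.8;0 0 0 0 0 2.2 0.8';python3 -m jog '0 0 0 0 0 2 0.8;0 0 0 0 0 4 0.8;0 0 0 0 0 4 0.8;0 0 0 0 0 4 0.8'; python3 -m jog '0 0 0 -2 -1.2 0 0.8;0 0 0 -4 -2.4 0 0.8;0 0 0 -6 -3.6 0 0.8;0 0 0 -8 -4.8 0 0.8;0 0 0 -10 -6 0 0.8'; python3 -m jog '0 0 0 -2 -1 0 0.8;0 0 0 -2 -1 0 0.8'; python3 - <<'E'
from h import *
s=env.state();print(s['ee_pos'].round(1),s['gripper_width'],s['force'].round(2))
for c in('side','top'):
  a=grab_frame(c);cv2.imwrite(f'pics/n3{c}.png',a[:,:,::-1])
  for q in('tongs','weight_middle','weight_small','weight_large','pan_right','pan_left_floor','silver_bar','mug','eraser'):
    for t in spotter.trace(q,c)[:3]:
      r=np.argwhere(t['region']).mean(0)[::-1];print(c,q,round(t['conf'],2),np.round(t['box']).astype(int),r.round(1))
P=np.array([[559.8,-336.3,7],[559.8,-336.3,129],[597.4,-95,63],[597.4,-95,100.5],[597,-94.7,66]])
print(proj('side',P).round(1).tolist(),proj('top',P).round(1).tolist())
E
```

```text
time_s: 20.78
ee_pos: [562.1, -335.1, 68.0]
ee_rot: [180.0, -0.0, 6.6]
force: [0.4, -0.5, -0.2]
gripper_width: 58.0
time_s: 21.4
ee_pos: [562.1, -335.1, 124.5]
ee_rot: [180.0, -0.0, 6.6]
force: [0.3, 0.5, 0.2]
gripper_width: 73.0
time_s: 21.9
ee_pos: [561.8, -334.9, 223.6]
ee_rot: [180.0, -0.0, 6.6]
force: [-0.9, 0.3, -0.6]
gripper_width: 73.0
time_s: 22.52
ee_pos: [309.9, -485.1, 221.5]
ee_rot: [-179.9, 0.1, 6.6]
force: [0.9, -1.3, -0.0]
gripper_width: 73.0
time_s: 22.78
ee_pos: [258.4, -510.7, 221.6]
ee_rot: [-179.8, 0.1, 6.3]
force: [-0.0, 0.1, -0.0]
gripper_width: 73.3
[ 258.4 -510.7  221.6] 73.31282714751234 [-0.01  0.11 -0.05]
side tongs 0.61 [383 329  22  48] [395.1 349.3]
side tongs 0.58 [430 314  32  57] [447.7 334.3]
side tongs 0.31 [358 364  22  32] [367.5 379.8]
side weight_middle 0.7 [358 237  14  22] [363.8 250. ]
side weight_small 0.78 [336 383  16  18] [342.7 394.1]
side weight_large 0.6 [358 366  18  29] [367.  380.9]
side pan_right 0.84 [342 239  42  26] [362.8 255.2]
side pan_left_floor 0.77 [328 194  32  29] [341.8 209.9]
side mug 0.8 [209 189  45  60] [233.9 218.
[... 176 characters left out ...]
6] [463.  245.5]
top weight_middle 0.75 [330 218  12  15] [336.2 223.2]
top weight_small 0.67 [452 290  14   9] [459.1 293.5]
top weight_large 0.68 [451 265  21  18] [459.  272.2]
top pan_right 0.68 [317 207  45  43] [336.8 224.2]
top pan_right 0.38 [452 290  15   8] [459.4 293.6]
top pan_left_floor 0.85 [234 195  44  42] [255.7 214.4]
top pan_left_floor 0.17 [450 266  22  16] [459.3 272.7]
top silver_bar 0.91 [240 202  24  30] [252.9 216.4]
top mug 0.94 [198 309  56  56] [226.2 337.9]
top eraser 0.55 [344 300  26  20] [356.3 310.1]
[[389.1, 381.2], [397.6, 330.2], [363.6, 255.4], [365.0, 240.1], [363.5, 254.2]] [[453.8, 254.8], [471.6, 240.1], [336.9, 225.0], [338.0, 219.5], [336.9, 224.8]]
```

```bash
python3 -m jog '0 0 0 0 0 0 0.8;0 0 0 0 0 0 0.8;0 0 0 0 0 0 0.8;0 0 0 0 0 0 0.8'; python3 - <<'E'
from h import *
a=cv2.imread('pics/n3side.png')[:,:,::-1].astype(int);b=grab_frame('side').astype(int);s0=cv2.imread('pics/s0.png')[:,:,::-1].astype(int)
sl=(slice(185,420),slice(290,425))
print('motion',np.percentile(abs(a-b)[sl],[50,99,99.9]))
m=lambda y,x,h,w:np.abs(b-s0)[y:y+h,x:x+w].mean().round(1)
print('diff vs start: tongs',m(325,380,55,30),'large',m(364,356,36,22),'small',m(382,333,22,20),'well',m(385,307,28,20),'mug',m(189,212,60,42),'eraser',m(295,278,25,25))
print([ (round(t['conf'],2),t['box']) for q in('pan_right_floor','pan_left_floor') for t in spotter.look_for(q,'side')[:1]])
t=np.linspace(0,2*np.pi,72)
for n,x,y in(('R',597,-94.7),('L',608.5,65.9)):
  for z in(59,66,73):
    u=proj('side',np.c_[x+38*np.cos(t),y+38*np.sin(t),0*t+z]);print(n,z,u.min(0).round(1),u.max(0).round(1))
E
```

```text
time_s: 24.28
ee_pos: [262.1, -510.1, 223.0]
ee_rot: [180.0, -0.0, 6.6]
force: [-0.5, -1.1, -0.1]
gripper_width: 72.9
motion [ 2.  7. 10.]
diff vs start: tongs 7.1 large 3.2 small 3.2 well 65.1 mug 3.9 eraser 3.2
[(0.86, [338.4, 242.5, 44.3, 24.3]), (0.72, [300.3, 348.2, 110.3, 80.4])]
R 59 [343.6 244.6] [383.1 270.1]
R 66 [343.7 241.8] [383.4 267.3]
R 73 [343.8 239. ] [383.8 264.5]
L 59 [326.8 200.5] [361.5 220.2]
L 66 [326.9 197.8] [361.7 217.6]
L 73 [326.9 195.2] [361.9 214.9]
```

```bash
python3 -c "
from workcell import env
print(env.job_done())"
```

```text
the job is handed in; nothing more can be done
None
```

I moved the middle weight to the empty pan with the tongs, put the tongs back in their slot, and handed the job in at about 24 s. No verdict was reported. The arm stood clear of everything by then.

Last checks, all from numbers because the 12-picture limit was already used up:
- **Balance:** the right pan's rim sits at about z = 66 mm, which is level. Two pictures about 1 s apart showed no motion.
- **Middle weight:** the networks put it within about 2 mm of the pan's centre in the top view.
- **Tongs:** their outline in the side view is in the same place as at the start, to within a few pixels. They had shifted about 1 mm in the gripper, so I corrected for that before lowering them; they went in without any force.
- **Other things:** the small and large weights, the mug and the eraser look unchanged from the first picture. The bar was found in its pan.

**Disagreements:** one network report put the left pan on the wooden block, and the side view confused the eraser with the balance and the bar with the mug. I ignored these; the top view agreed with the expected positions. The last picture I took of the tongs lifting off the weight could not be viewed, so that step was only checked by the later measurements.

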